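Make up the slab-building kit and the stamping kit

TASK

Make up two kits for the pottery class from the stock on the bench: the slab-building kit, in the large oblong tray, is the wooden beater, the oval rib and the tall cup; the stamping kit, in the small square tray, is the low cup and the stamp. Carry the beater level (it balances in its heavy head, not in the handle), set the fragile bisque cups down without dropping them, and leave everything side by side on the tray floors, nothing leaning on a rim or stacked: beater and rib lying flat, cups and stamp upright. The loop tool, the rectangular scraper and the lidded jar are not wanted, so leave them where they are.

Things in the scene. Friction and masses are not known exactly. Their poses are not given: they have to be found in the camera images.
- large_tray: The larger, oblong wooden kit tray, fixed where it stands; inside 250 mm along its x by 176 mm along its y, outside 262 x 188 mm, rim 6 mm thick, its top 18 mm above the bench; floor 6 mm thick. Origin: centre of the underside, on the bench; z up. Stands left or right on the bench.
- small_tray: The smaller, square wooden kit tray, fixed where it stands; inside 160 x 160 mm, outside 172 x 172 mm, rim 6 mm thick, its top 18 mm above the bench; floor 6 mm thick. Origin: centre of the underside, on the bench; z up. Stands on the other side from the large tray.
- beater: Wooden potter's beater (paddle) lying flat, 190 mm long, 0.10-0.18 kg: heavy flat-sided head 90 long, 48 wide, 22 mm high; thin handle 100 long, 20 wide, 16 mm high. x points from handle to head, z up. Origin: on the underside below the balance point, which is in the head, 21 mm ahead of its joint with the handle: head's end at x = +69 mm, handle's end at x = -121 mm.
- oval_rib: Flat wooden throwing rib with straight long sides and round ends (a stadium shape), 80 mm long along its x, 40 mm wide along its y, 9 mm thick, 30 g, lying flat. Origin: centre of the underside; z up.
- tall_cup: Tall straight bisque cup without handle, upright, open at the top, 52 mm outside diameter, 80 mm high, wall 4 mm, 0.09 to 0.17 kg; narrowed foot (44 mm) in the lowest 12 mm. Origin: centre of the underside; z up. Fragile.
- low_cup: Low wide bisque cup without handle, upright, open at the top, 60 mm outside diameter, 45 mm high, wall 4 mm, 0.07 to 0.13 kg; narrowed foot (48 mm) in the lowest 12 mm. Origin: centre of the underside; z up. Fragile.
- stamp: Turned wooden clay stamp standing on its face: a round foot 40 mm in diameter and 18 mm high with an upright cylindrical handle 22 mm in diameter, 60 mm high over all, 45 g. Origin: centre of the underside; z up.
- loop_tool: Turning tool with a wooden handle (17 mm wide, 14 mm high) and a steel wire loop 42 mm wide at one end, 183 mm long, lying flat. Not wanted in either kit. Origin: on the underside, about mid-length; x points to the loop.
- scraper: Flat rectangular scraper, a wooden back with a thin steel blade along one long side, 85 mm along its x by 49 mm, 9 mm thick, lying flat. Not wanted in either kit. Origin: near the centre of the underside.
- jar: Small brown glazed jar closed with a cork lid, 50 mm in diameter, 68 mm high, upright. Not wanted in either kit. Origin: centre of the underside.
Things that resemble listed ones, but are neither listed nor needed, are in the scene too. Leave any green or orange look-alike of the tall_cup alone.

How it is judged (in metres and radians):
At the end, for the whole second after the job is handed in: Beater, oval rib and tall cup rest inside the large tray, low cup and stamp inside the small tray: each with its underside on the tray floor (within 4 mm), level or upright within 0.05 rad, at rest and released (x of beater in the frame of large_tray between -0.125 and 0.125 m and y of beater in the frame of large_tray between -0.088 and 0.088 m and z of beater in the frame of large_tray between 0.002 and 0.01 m and angle between each of beater, oval_rib, tall_cup, low_cup, stamp's own z axis and vertical below 0.05 rad and linear speed of each of beater, oval_rib, tall_cup, low_cup, stamp below 0.02 m/s and angular speed of each of beater, oval_rib, tall_cup, low_cup, stamp below 0.2 rad/s and x of oval_rib in the frame of large_tray between -0.125 and 0.125 m and y of oval_rib in the frame of large_tray between -0.088 and 0.088 m and z of oval_rib in the frame of large_tray between 0.002 and 0.01 m and x of tall_cup in the frame of large_tray between -0.125 and 0.125 m and y of tall_cup in the frame of large_tray between -0.088 and 0.088 m and z of tall_cup in the frame of large_tray between 0.002 and 0.01 m and x of low_cup in the frame of small_tray between -0.08 and 0.08 m and y of low_cup in the frame of small_tray between -0.08 and 0.08 m and z of low_cup in the frame of small_tray between 0.002 and 0.01 m and x of stamp in the frame of small_tray between -0.08 and 0.08 m and y of stamp in the frame of small_tray between -0.08 and 0.08 m and z of stamp in the frame of small_tray between 0.002 and 0.01 m); the robot touches nothing.
It fails at once if the beater is tipped more than about 20 degrees out of level (angle between beater's own z axis and vertical above 0.35 rad).
It fails at once if a cup is dropped (falls free by more than about 25 mm) ((contact force between tall_cup and the fingers below 0.05 N and linear speed of tall_cup above 0.7 m/s) or (contact force between low_cup and the fingers below 0.05 N and linear speed of low_cup above 0.7 m/s)).
It fails at once if the loop tool, scraper or lidded jar, which are not wanted, is shifted by more than 30 mm (distance of any of loop_tool, scraper, jar from where it was at the start of the episode above 0.03 m).
It also fails if it takes over 134 s, if anything falls off the work surface, if the arm or the gripper's body presses on something with over 40 N, if the wrist force passes 120 N, or if a joint passes its speed limit or range.

ROBOT

A 6-joint arm with a two-finger parallel gripper is mounted at the origin on the work surface. World frame = base frame: x ahead of the robot, y to its left, z up, the work surface at z = 0. Lengths are in mm, angles in rad, forces in N, time in s.
With the tool pointing down it reaches from about 275 to 750 mm from the base axis. Payload 10.2 kg.
Tool frame: the origin (TCP) lies at the very end of the fingers, on their centre line; the grasp point (between the pads) lies 19 mm behind it (ctrl.hold_point_z is the distance from the TCP to the grasp point, in mm); z points along the fingers, y is the direction in which the jaws open and shut (so a half turn about z gives the same grasp; the last joint's range is limited). The gripper opens to 85 mm and grips with 20 to 120 N. Pads are 22 mm wide; open, the fingers measure 114 mm over their backs; the gripper's body (76 mm by 85 mm) begins 54 mm behind the grasp point. The pads swing forward as they close: fully open they stand 13 mm farther back than shut.
Start: joints at [1.074, 0.313, 1.498, -0, 1.331, -0.223], TCP at [141.968, 505.446, 195.694] pointing down, gripper open.
Joint ranges: [-2.94, 2.94], [-0.97, 2.17], [0.19, 2.56], [-1.23, 4.37], [0.02, 3.11], [-2.88, 2.88]. Speed limits (rad/s): [2.39, 2.39, 3.01, 3.14, 3.14, 3.14].

INTERFACE

Orientations are given as a unit quaternion [w, x, y, z].
In Python, from rig import readout, cams, workorder, spotter, ctrl gives the robot as it stands.
- The arm moves only by the tool step_arm, never from a script. Its argument "plan" is text: rows parted by semicolons, each of 5 numbers parted by spaces: the shift along the tool's x, y, z in cm, then the turn about the tool's z in degrees, then the opening in per cent of the stroke, from 0 (shut) to 100 (fully open). In form: x y z twist gripper; .... A call has 1 to 10 rows; each row is the pose to reach, as a shift and turn from the pose commanded when the call began, along the tool's axes at that moment; what a row does not reach only later rows make up. A row lasts 1/10 s, in which the tool goes at most 50 mm and 8.59 degrees, less where a joint would pass 70% of its speed; a pose out of reach is approached as far as the arm can. A call with a gripper value outside its range is refused whole. The fingers move at their own pace and stop on an object; "grip_force" is the grip in N (left out, the last holds). Time passes only in rows, so rows that repeat a pose let the fingers close. It gives the time, the measured TCP pose, the force and the opening at its end, in the units of the state.
- readout.sense(): the state, without advancing time (a new reading comes with each control period).
- cams.capture(name): name is "scene" or "top" or "wrist"; returns (picture, depth): 480x640x3 uint8, red, green, blue; 480x640 float32, mm along the optical axis (not along the pixel's ray), 0 where there is no reading.
- cams.camera_info(name): a dict with "vfov" (degrees; the focal length in pixels is half the picture's height over the tangent of half this angle, whatever the lens; pixels are square), "cx", "cy" (the principal point, pixels), "rvec" (rotation vector, rad) and "tvec" (3), from world to camera coordinates, as OpenCV has them. Camera axes: x right, y down, z forward; pixel columns grow to the right and rows downward; lengths in mm; the calibration is good to about 2 mm. A picture is of the moment at which its call begins: read the wrist's pose just before it. camera_info takes no time and is no camera call; for the wrist camera it gives the pose at the moment of the call.
- workorder.finish_job(): hands the job in, once; it reports no verdict.
Trained networks look in the newest picture that a camera, given by its name, has taken for a name from the list of things; names that differ only in an ending like _2 or _b are one class to them, and where a whole thing is asked for, a point or a joint stands for the part that bears it (a point fixed in the world has none). Each returns a list of dicts, best first, with "conf" (0 to 1); they miss things now and then, are a little off and sometimes report something else, mostly with a low value. They report only what shows in the picture. A call takes as long as a camera call. They do not tell look-alikes from the thing itself.
- spotter.regions_of(camera, target): "pixels" (480x640 bool, what is visible of it) and "extent" ([centre column, centre row, width, height] in pixels, round what is visible of it).
The state is a dict: "time_s": time; "joints": joint angles; "dq": joint speeds; "tau": joint torques, N m; "eef_pos": TCP position; "ee_rot": TCP orientation; "force": force on the tool from outside, world axes, zero at the start; "wrist_torque": the same for the moment, N m; "grip_width": opening from 0.0 (shut) to 1.0 (fully open).
Only numpy, scipy, OpenCV 4.12 (cv2) and the standard library are available. Lean on these libraries where they do the work, as an engineer would, in place of code of your own. Each camera call takes 0.05 s, during which the arm holds its last target. There are 200 camera calls.

## Working session

There is one attempt and no reset: what is moved stays moved. The work goes in short steps, Python scripts to look and compute and a tool call to move; the robot and the scene stay as the last step left them, time stands still between calls to the robot, and variables do not carry over. Pictures are saved under pics/ and viewed, about 12 in all and at most 16, crops included, and the job is handed in when it is done.

Besides the shell and the picture viewer there is one more tool, called by a JSON object that holds its "name" and its "arguments", one argument or row to a line. step_arm: Moves the arm, as the interface text tells. Its arguments: {"type":"object","properties":{"plan":{"type":"string"},"grip_force":{"type":"number"}},"required":["plan"]}

```bash
mkdir -p pics; cat > h.py <<'E'
import numpy as np, cv2
from rig import readout, cams, workorder, spotter, ctrl
def K(i):
    f=240/np.tan(np.radians(i['vfov'])/2); return f,i['cx'],i['cy']
def cloud(i,d):
    f,cx,cy=K(i); R=cv2.Rodrigues(np.array(i['rvec'],float))[0]; t=np.array(i['tvec'],float).ravel()
    v,u=np.mgrid[:480,:640]; P=np.stack([(u-cx)/f*d,(v-cy)/f*d,d],-1)
    return (P-t)@R
def save(n,im): cv2.imwrite('pics/'+n+'.png',im[:,:,::-1])
E
python3 - <<'E'
from h import *
print(readout.sense())
for c in ('top','scene'):
    i=cams.camera_info(c); print(c,i)
    im,d=cams.capture(c); save(c+'0',im); np.savez(c+'0',im=im,d=d)
    W=cloud(i,d)
    for n in 'large_tray small_tray beater oval_rib tall_cup low_cup stamp loop_tool scraper jar'.split():
        for r in spotter.regions_of(c,n)[:4]:
            m=r['pixels']&(d>0); p=W[m]
            if len(p)<5: continue
            rc=cv2.minAreaRect(p[:,:2].astype(np.float32))
            print(n,round(r['conf'],2),np.round(r['extent']),'med',np.median(p,0).round(),'zmax',np.percentile(p[:,2],95).round(),'rect',np.round(rc[0]),np.round(rc[1]),round(rc[2]),im[m].mean(0).round())
E
```

```text
{'time_s': 0.0, 'joints': array([ 1.07358796e+00,  3.13464052e-01,  1.49843826e+00, -6.80211576e-06,
        1.33096119e+00, -2.23356529e-01]), 'dq': array([ 0.00019694,  0.00033335, -0.00020588, -0.0002994 ,  0.0001913 ,
       -0.00043587]), 'tau': array([ 2.92944105e-04, -4.12267220e+01, -2.59746587e+01, -1.52789680e-04,
        4.13042813e-03,  5.21182670e-06]), 'eef_pos': array([141.83077492, 505.17583806, 195.12746096]), 'ee_rot': array([-2.20919666e-04,  1.36497625e-01,  9.90640194e-01, -5.95790767e-04]), 'force': array([ 0.3835775 , -0.5468708 ,  0.65579304]), 'wrist_torque': array([-0.01825157,  0.0081417 , -0.03933903]), 'grip_width': 1.0025683953092415}
top {'vfov': 52.80856854315018, 'cx': 317.22878866485337, 'cy': 231.74025349974914, 'rvec': array([ 2.19039764, -2.12667362,  0.17172638]), 'tvec': array([-20.22010978, 513.43640781, 974.77218546])}
large_tray 0.57 [154. 234.  95. 128.] med [501. 344.   6.] zmax 18.0 rect [506. 346.] [269. 197.] 0 [163. 133. 101.]
small_tray 0.91 [470. 232.  90.  83.] med [ 528. -336.    6.] zmax 18.0 rect [ 530. -339.] [177. 185.] 5 [159. 
[... 2815 characters left out ...]
. 118.] 72 [105.  60.  25.]
tall_cup 0.65 [148. 295.  46.  50.] med [ 362. -239.   56.] zmax 81.0 rect [ 343. -237.] [51. 68.] 80 [58. 69. 35.]
stamp 0.95 [337. 188.  20.  30.] med [445. 147.  21.] zmax 61.0 rect [436. 161.] [39. 56.] 25 [75. 53. 33.]
loop_tool 0.69 [370. 350. 102.  63.] med [699. -76.  14.] zmax 16.0 rect [684. -74.] [163.  41.] 7 [158. 123.  80.]
scraper 0.78 [287. 252.  49.  41.] med [450.  -8.   9.] zmax 12.0 rect [446.  -4.] [92. 54.] 5 [92. 71. 55.]
jar 0.91 [281. 327.  28.  46.] med [ 557. -148.   66.] zmax 70.0 rect [ 538. -130.] [51. 83.] 38 [102.  75.  49.]
jar 0.56 [378. 356.  80.  47.] med [699. -77.  14.] zmax 16.0 rect [693. -72.] [142.  25.] 6 [160. 123.  80.]
```

```bash
python3 - <<'E'
from h import *
i=cams.camera_info('top'); z=np.load('top0.npz'); d=z['d']; im=z['im']; W=cloud(i,d)
def top(n,cx,cy,r,lo,hi):
    m=(np.hypot(W[...,0]-cx,W[...,1]-cy)<r)&(W[...,2]>lo)&(W[...,2]<hi)&(d>0)
    p=W[m][:,:2].astype(np.float32); c,rr=cv2.minEnclosingCircle(p); print(n,len(p),'circ',np.round(c,1),round(rr,1),'minrect',[np.round(v,1) for v in cv2.minAreaRect(p)])
    return p
top('tall',449,-152,45,70,90); top('low',554,6,45,38,52); top('stamp',440,152,35,54,68); top('stampfoot',440,152,35,12,68)
top('rib',552,156,52,5,16); top('jar',547,-141,45,60,80)
for n,x in(('head',620),('head',660),('h',690),('h',720),('h',750),('h',780)):
    m=(abs(W[...,0]-x)<6)&(abs(W[...,1]-130)<60)&(W[...,2]>9)&(d>0); p=W[m]
    if len(p): print('beater x',x,'y',p[:,1].min().round(),p[:,1].max().round(),'z',np.median(p[:,2]).round())
top('beater',710,130,140,9,35)
top('beaterhead',710,130,140,20,35)
top('large',505,346,190,14,22); top('small',530,-339,150,14,22)
b=cv2.resize(im[60:400,60:560],None,fx=1.6,fy=1.6); save('top0b',b)
E
```

```text
tall 188 circ [ 447.5 -149.9] 26.0 minrect [array([ 447.5, -149.6]), array([50.5, 50.6]), np.float64(15.0)]
low 187 circ [550.2   6.8] 30.0 minrect [array([550.1,   6. ]), array([59.3, 56.3]), np.float64(1.7)]
stamp 92 circ [440.5 153.2] 10.6 minrect [array([440.1, 153.3]), array([19.9, 19.9]), np.float64(48.9)]
stampfoot 281 circ [440.8 153.4] 19.9 minrect [array([440.9, 152.9]), array([38. , 38.1]), np.float64(1.3)]
rib 608 circ [556.3 150.5] 44.3 minrect [array([551.2, 149. ]), array([72.2, 78.5]), np.float64(87.1)]
jar 377 circ [ 550.3 -142.5] 22.4 minrect [array([ 550.5, -142.5]), array([43.2, 43.7]), np.float64(54.6)]
beater x 620 y 114.0 162.0 z 21.0
beater x 660 y 110.0 159.0 z 22.0
beater x 690 y 108.0 156.0 z 22.0
beater x 720 y 119.0 139.0 z 15.0
beater x 750 y 118.0 138.0 z 16.0
beater x 780 y 115.0 135.0 z 16.0
beater 1382 circ [686.9 134.2] 116.2 minrect [array([686.2, 130.1]), array([ 55.3, 232.2]), np.float64(80.2)]
beaterhead 761 circ [704.1 129.5] 91.7 minrect [array([704.9, 130.6]), array([ 47.9, 182.1]), np.float64(85.5)]
large 1287 circ [502.9 325.6] 169.9 minrect [array([503.2, 297.2]), array([262.2, 279.8]), np.float64(0.1)]
small 912 circ [ 528.9 -334.2] 120.2 minrect [array([ 529.5, -334.4]), array([172.7, 173.9]), np.float64(4.5)]
```

View pics/top0b.png

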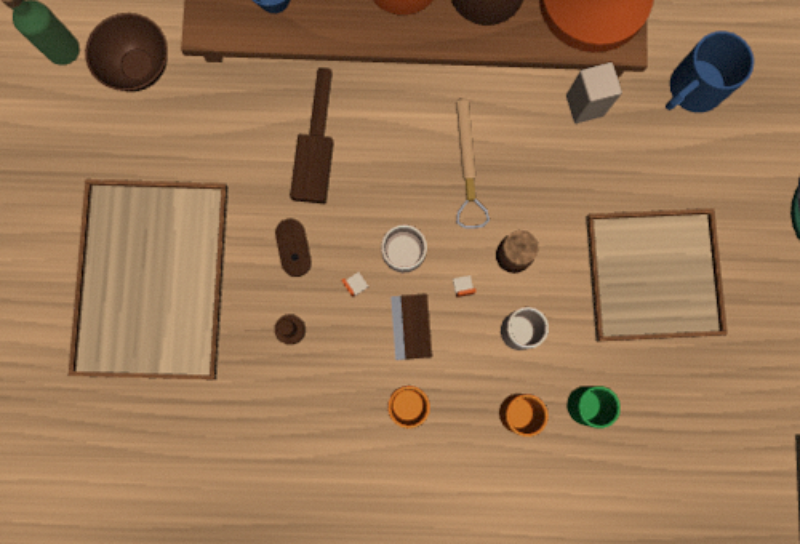

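The top view shows the large tray at left, the small one at right, and the beater with its head towards the robot. The white tall cup is at about (526,328) in the crop, among orange and green look-alikes. Next I'll refine the beater, rib and tray poses.

```bash
cat >> h.py <<'E'
def go(*tg):
    """each (x,y,z,jaw_deg): shifts from the current pose, in tool axes (cm, deg)"""
    s=readout.sense(); p=np.array(s['eef_pos']); w,x,y,z=s['ee_rot']
    from scipy.spatial.transform import Rotation as Ro
    R=Ro.from_quat([x,y,z,w]).as_matrix(); jaw=np.degrees(np.arctan2(R[1,1],R[0,1]))
    print('t',round(s['time_s'],2),'p',p.round(1),'jaw',round(jaw%180,1),'q',np.round(s['joints'],2),'F',np.round(s['force'],1),'g',round(s['grip_width'],3))
    for t in tg:
        v=R.T@(np.array(t[:3])-p)/10; tw=-((t[3]-jaw+90)%180-90)
        print(t,'->',v.round(2),round(tw,1), 'rows',int(np.ceil(max(np.linalg.norm(v)/5,abs(tw)/8.59))))
E
python3 - <<'E'
from h import *
i=cams.camera_info('top'); z=np.load('top0.npz'); d=z['d']; im=z['im']; W=cloud(i,d)
X,Y,Z=W[...,0],W[...,1],W[...,2]
def r(n,m):
    p=W[m&(d>0)][:,:2].astype(np.float32); print(n,len(p),[np.round(v,1) for v in cv2.minAreaRect(p)],p.min(0).round(),p.max(0).round())
box=lambda a,b,c,e:(X>a)&(X<b)&(Y>c)&(Y<e)
r('rib',box(500,605,120,190)&(Z>5)&(Z<14))
r('head',box(585,745,90,180)&(Z>18.5)&(Z<26))
r('handle',box(700,860,90,180)&(Z>10)&(Z<18.5))
r('large',box(340,660,235,460)&(Z>14)&(Z<22))
r('near shelf',box(740,900,50,200)&(Z>40))
go((684,132.5,150,85))
E
```

```text
rib 605 [array([549.3, 156.9]), array([98.8, 54.5]), np.float64(5.1)] [503. 125.] [601. 183.]
head 860 [array([678.7, 132.7]), array([ 47.9, 129.6]), np.float64(85.4)] [613. 108.] [743. 160.]
handle 349 [array([753.4, 132.1]), array([43.6, 99.3]), np.float64(88.7)] [703. 111.] [803. 155.]
large 1269 [array([503.1, 342.2]), array([262.2, 189.7]), np.float64(0.2)] [372. 247.] [634. 437.]
near shelf 3729 [array([849.6, 125. ]), array([149.9, 100.7]), np.float64(89.9)] [799.  50.] [900. 200.]
t 1.1 p [141.9 505.5 195.7] jaw 74.3 q [ 1.07  0.31  1.5   0.    1.33 -0.22] F [-0.1 -0.1 -0.2] g 1.002
(684, 132.5, 150, 85) -> [-62.27 -21.25   4.57] -10.7 rows 14
```

{"name": "step_arm", "arguments": {
  "plan": "-62.3 -21.2 5 -10.8 100;-62.3 -21.2 5 -10.8 100;-62.3 -21.2 5 -10.8 100;-62.3 -21.2 5 -10.8 100;-62.3 -21.2 5 -10.8 100;-62.3 -21.2 5 -10.8 100;-62.3 -21.2 5 -10.8 100;-62.3 -21.2 5 -10.8 100;-62.3 -21.2 5 -10.8 100;-62.3 -21.2 5 -10.8 100",
  "grip_force": 40
}}

```text
time_s: 2.1
eef_pos: [549.8, 225.0, 158.2]
ee_rot: [0.0, 0.043, 0.999, 0.0]
force: [0.8, 1.3, 0.3]
grip_width: 1.004
```

```bash
python3 - <<'E'
from h import *
go((684,132.5,100,85.3))
E
```

```text
t 2.1 p [549.8 225.  158.2] jaw 85.1 q [ 0.19  0.49  1.33  0.    1.31 -1.29] F [0.8 1.3 0.3] g 1.004
(684, 132.5, 100, 85.3) -> [-14.16  -8.07   5.82] -0.2 rows 4
```

{"name": "step_arm", "arguments": {
  "plan": "-14.2 -8.1 6 0 100;-14.2 -8.1 6 0 100;-14.2 -8.1 6 0 100;-14.2 -8.1 6 0 100;-14.2 -8.1 6 0 100;-14.2 -8.1 6 0 100"
}}

```text
time_s: 2.7
eef_pos: [682.6, 133.8, 98.0]
ee_rot: [-0.0, 0.043, 0.999, 0.0]
force: [-0.4, 0.5, 0.5]
grip_width: 0.998
```

```bash
python3 - <<'E'
from h import *
i=cams.camera_info('wrist'); im,d=cams.capture('wrist'); save('w1',im)
W=cloud(i,d); r=spotter.regions_of('wrist','beater')
X,Y,Z=W[...,0],W[...,1],W[...,2]
for a in r[:1]: print(a['conf'],a['extent'])
m=(d>0)&(Z>18)&(Z<27)&(abs(Y-132)<45)&(X<715)&(X>590)
p=W[m][:,:2].astype(np.float32); print(len(p),cv2.minAreaRect(p),p.min(0),p.max(0),np.median(Z[m]))
go((684,132.5,3,85.3))
E
```

```text
0.93 [314.6, 244.7, 65.9, 230.8]
7728 ((656.3572387695312, 135.24356079101562), (47.879310607910156, 89.3896713256836), 85.62066650390625) [610.706   108.19561] [702.37244 161.86429] 21.47242053970706
t 2.8 p [682.4 134.7  99.1] jaw 85.2 q [ 0.03  0.77  1.02  0.    1.35 -1.46] F [-0.  -0.2  0.7] g 1.001
(684, 132.5, 3, 85.3) -> [-0.17 -0.21  9.61] -0.1 rows 2
```

View pics/w1.png

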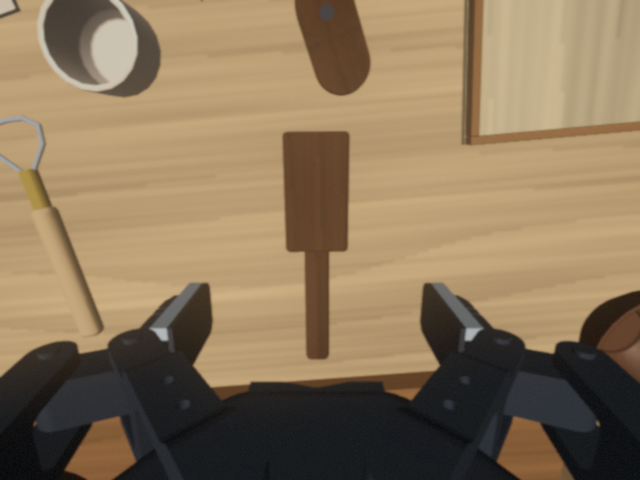

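{"name": "step_arm", "arguments": {
  "plan": "0.23 -0.15 5 0 100;0.23 -0.15 9.6 0 100;0.23 -0.15 9.6 0 100;0.23 -0.15 9.6 0 0;0.23 -0.15 9.6 0 0;0.23 -0.15 9.6 0 0;0.23 -0.15 9.6 0 0;0.23 -0.15 9.6 0 0",
  "grip_force": 60
}}

```text
time_s: 3.6
eef_pos: [680.8, 132.4, 3.2]
ee_rot: [0.001, 0.043, 0.999, 0.0]
force: [0.4, 0.3, -0.1]
grip_width: 0.145
```

```bash
python3 - <<'E'
from h import *
i=cams.camera_info('wrist'); im,d=cams.capture('wrist'); save('w2',im)
go((680,133.4,3,85.3))
E
```

```text
t 3.65 p [680.7 132.4   2.9] jaw 85.1 q [ 0.02  0.86  1.11  0.    1.16 -1.46] F [ 1.   0.7 -0.1] g 0.053
(680, 133.4, 3, 85.3) -> [ 0.08  0.1  -0.01] -0.2 rows 1
```

View pics/w2.png

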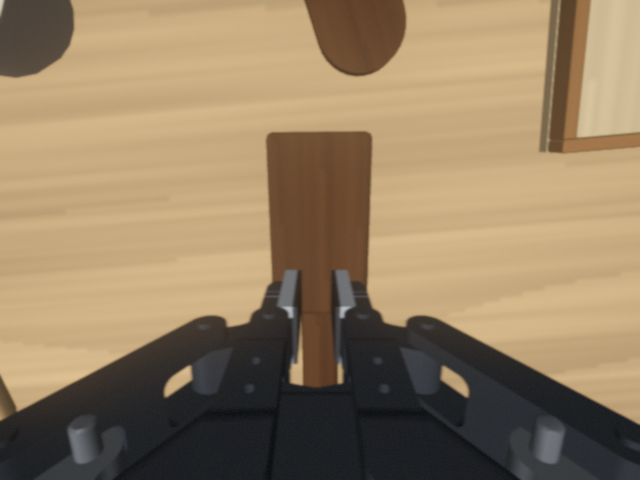

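```bash
python3 - <<'E'
from h import *
i=cams.camera_info('wrist'); im,d=cams.capture('wrist'); W=cloud(i,d); f,cx,cy=K(i)
for v,u in [(272,292),(280,292),(300,292),(275,340),(300,340),(290,318),(310,318),(330,318),(360,318),(375,318),(200,318),(200,200),(285,270)]: print(v,u,d[v,u].round(),W[v,u].round(1),im[v,u])
R=cv2.Rodrigues(np.array(i['rvec']))[0]
for h in (0,19):
    c=R@(np.array(readout.sense()['eef_pos'])+[0,0,h])+i['tvec']; print('TCP+%d at'%h,cx+f*c[0]/c[2],cy+f*c[1]/c[2],c)
go((680,133.4,3,85.3))
E
```

```text
272 292 171.0 [676.7 120.6  21.1] [102  76  56]
280 292 171.0 [680.6 120.3  21.8] [102  87  79]
300 292 120.0 [667.4 125.   70.9] [113 115 116]
275 340 170.0 [679.9 143.9  21.9] [105  79  61]
300 340 120.0 [668.9 141.4  70.6] [110 113 113]
290 318 174.0 [687.7 132.5  20.3] [104  72  47]
310 318 175.0 [697.8 131.6  21.8] [104  70  47]
330 318 185.0 [713.  130.4  15.3] [101  68  43]
360 318 189.0 [730.9 128.9  15.9] [101  67  43]
375 318 191.0 [739.7 128.2  16.8] [102  67  44]
200 318 161.0 [642.2 136.3  21.3] [107  72  46]
200 200 184.0 [641.   74.   -1.3] [200 171 128]
285 270 195.0 [6.917e+02 1.053e+02 1.000e-01] [199 170 127]
TCP+0 at 316.5041166144114 264.1744501981109 [  0.29263093  18.28369487 189.18142143]
TCP+19 at 316.5316462490293 277.8618152388872 [  0.27774572  23.22011864 170.83390119]
t 3.7 p [680.6 132.4   2.6] jaw 85.1 q [ 0.02  0.86  1.11 -0.    1.16 -1.46] F [ 0.1 -0.6  0.2] g 0.0
(680, 133.4, 3, 85.3) -> [ 0.07  0.1  -0.04] -0.2 rows 1
```

```bash
python3 - <<'E'
from h import *
i=cams.camera_info('wrist'); im,d=cams.capture('wrist'); W=cloud(i,d)
print(readout.sense()['grip_width'])
np.set_printoptions(linewidth=250)
print(d[255:330:5,280:360:4].round().astype(int))
save('w3',cv2.resize(im[200:420,200:440],None,fx=2.5,fy=2.5,interpolation=cv2.INTER_NEAREST))
E
```

```text
0.00087910148805586
[[168 168 167 168 168 167 168 167 167 168 168 168 168 168 167 167 168 170 168 168]
 [167 168 168 169 168 168 168 168 169 169 168 169 169 168 169 167 168 168 170 167]
 [169 170 170 169 169 169 170 169 170 168 168 169 169 169 169 170 169 169 169 169]
 [169 171 170 169 170 149 148 148 148 148 148 148 148 169 169 169 170 169 170 170]
 [170 170 170 170 169 144 142 142 143 142 142 142 143 170 171 170 169   0 170 171]
 [172 171 170 172 171 137 137 137 137 137 137 138 138 136 171 171 172 170 171 172]
 [172 142 143 142 143 132 133 132 133 133 133 132 132 134 142 142 142 142 172 171]
 [173 137 137 137 137 128 129 128 128 129 129 130 128 129 137 138 139 138 173 172]
 [134 132 133 133 132 124 125 124 124 125 124 124 125 124 132 134 134 134 173 173]
 [129 129 130 129 129 120 120 120 121 120 121 121 120 120 130 128 129 129 130 175]
 [126 125 126 126 117 116 117 117 116 116 117 119 117 118 126 125 125 125 126 174]
 [112 109 108 108 108 112 111 117 115 116 116 116 111 112 108 109 108 108 111 111]
 [108 106 105 106 107 109 109 109 117 116 116 108 107 109 107 107 106 106 108 108]
 [106 105 105 106 105 105 104 106 118 117 117 104 105 106 105 106 105 105 106 106]
 [103 103 104 102 103 103 103 106 116 118 118 103 102 102 102 102 103 103 102 104]]
```

View pics/w3.png

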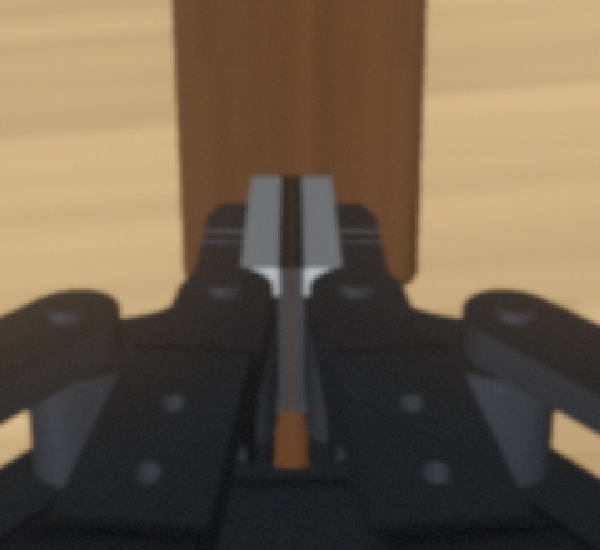

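```bash
python3 - <<'E'
from h import *
print([ (a,getattr(ctrl,a)) for a in dir(ctrl) if a[0]!='_'])
i=cams.camera_info('wrist'); im,d=cams.capture('wrist'); W=cloud(i,d)
for v in (269,270,272,275,280,290): print(v,d[v,312].round(1),W[v,312].round(1))
i=cams.camera_info('scene'); im,d=cams.capture('scene'); W=cloud(i,d)
X,Y,Z=W[...,0],W[...,1],W[...,2]
m=(abs(X-680)<25)&(abs(Y-132)<12)&(d>0)&(Z>24)
print('scene finger z', np.sort(Z[m])[:15].round(1))
save('s3',cv2.resize(im[150:350,330:560],None,fx=2.6,fy=2.6))
E
```

```text
[('PlanningError', <class 'rig.PlanningError'>), ('hold_point_z', 18.700000000000003)]
269 169.7 [675.7 130.5  21.1]
270 147.5 [668.  131.4  42. ]
272 146.1 [668.3 131.4  43.6]
275 142.4 [668.1 131.5  47.4]
280 137.7 [668.2 131.5  52.3]
290 127.6 [667.8 131.7  62.6]
scene finger z [24.  24.  24.1 24.1 24.1 24.1 24.2 24.2 24.2 24.2 24.2 24.2 24.2 24.3
 24.3]
```

View pics/s3.png

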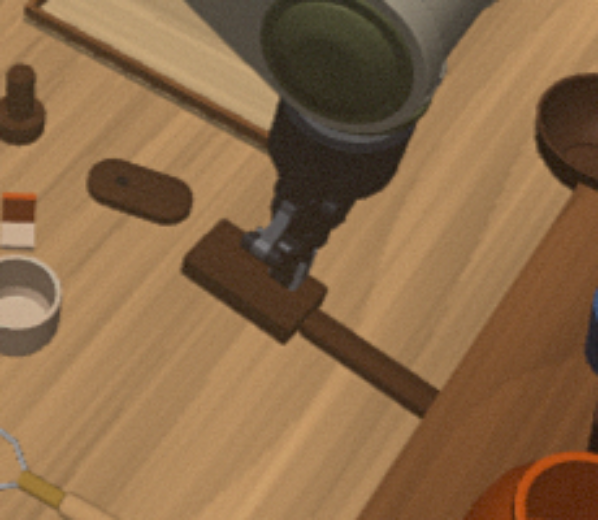

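The wrist depth puts the closed fingertips at z≈42, although the reported TCP is z≈3. The real tips therefore sit about 39 mm behind the reported TCP, and the fingers closed above the head. I'll open and go lower in small steps, watching the force.

{"name": "step_arm", "arguments": {
  "plan": "0.07 0.1 0 0 100;0.07 0.1 0 0 100;0.07 0.1 0 0 100;0.07 0.1 0 0 100;0.07 0.1 0 0 100;0.07 0.1 0 0 100;0.07 0.1 0 0 100;0.07 0.1 1 0 100;0.07 0.1 2 0 100;0.07 0.1 2 0 100"
}}

```text
time_s: 4.85
eef_pos: [678.5, 133.4, -20.2]
ee_rot: [-0.002, 0.043, 0.999, -0.0]
force: [-0.6, -0.3, 0.0]
grip_width: 0.998
```

{"name": "step_arm", "arguments": {
  "plan": "0 0 0.6 0 100;0 0 1.2 0 100;0 0 1.8 0 100;0 0 1.8 0 100"
}}

```text
time_s: 5.25
eef_pos: [679.3, 133.4, -36.9]
ee_rot: [-0.001, 0.043, 0.999, -0.0]
force: [-0.5, 0.8, 0.3]
grip_width: 0.999
```

```bash
python3 - <<'E'
from h import *
i=cams.camera_info('wrist'); im,d=cams.capture('wrist'); save('w4',im)
W=cloud(i,d)
X,Y,Z=W[...,0],W[...,1],W[...,2]
for s in (-1,1):
  m=(d>0)&((Y-133)*s>30)&((Y-133)*s<50)&(abs(X-680)<22)
  print(s,np.percentile(Z[m],[1,10,25,50,75,90]).round(),'finger inner y',np.round(np.abs(Y[m&(Z>15)]-133).min() if (m&(Z>15)).any() else -1,1), 'lowest finger z',np.sort(Z[m&(Z>6)])[:10].round(1))
go((680,133.4,-36,85.3))
E
```

```text
-1 [-1. -1. -0. 36. 66. 79.] finger inner y 30.0 lowest finger z [10.7 11.5 11.5 11.5 11.5 11.7 11.7 11.8 11.9 11.9]
1 [-2. -1.  0. 44. 76. 84.] finger inner y 30.0 lowest finger z [10.8 10.9 10.9 11.1 11.3 11.3 11.4 11.4 11.5 11.5]
t 5.3 p [679.6 133.4 -36.3] jaw 85.1 q [ 0.03  0.91  1.13  0.    1.1  -1.46] F [0.2 0.7 0.2] g 1.001
(680, 133.4, -36, 85.3) -> [-0.04 -0.   -0.03] -0.2 rows 1
```

{"name": "step_arm", "arguments": {
  "plan": "0 0 0 0 0;0 0 0 0 0;0 0 0 0 0;0 0 0 0 0;0 0 0 0 0;0 0 0 0 0",
  "grip_force": 80
}}

```text
time_s: 5.9
eef_pos: [680.3, 133.5, -35.0]
ee_rot: [0.001, 0.043, 0.999, 0.0]
force: [0.0, -0.1, 6.1]
grip_width: 0.538
```

{"name": "step_arm", "arguments": {
  "plan": "0 0 -1 0 0;0 0 -2 0 0;0 0 -3 0 0;0 0 -3 0 0"
}}

```text
time_s: 6.3
eef_pos: [679.8, 133.5, -4.7]
ee_rot: [0.0, 0.043, 0.999, 0.0]
force: [0.5, 0.6, -4.9]
grip_width: 0.546
```

```bash
python3 - <<'E'
from h import *
i=cams.camera_info('wrist'); im,d=cams.capture('wrist'); save('w5',im); W=cloud(i,d)
for v,u in ((150,318),(200,318),(240,318),(260,318)): print(W[v,u].round(1),im[v,u])
go((480,382,110,90))
E
```

```text
[617.4 139.2  53.3] [117  81  52]
[634.4 137.8  52.9] [114  76  48]
[648.9 136.6  52.7] [113  78  49]
[656.5 135.9  52.8] [113  77  49]
t 6.35 p [679.8 133.5  -5.5] jaw 85.1 q [ 0.03  0.87  1.12  0.    1.15 -1.46] F [-0.5 -0.6 -2.8] g 0.548
(480, 382, 110, 90) -> [ 22.02  23.06 -11.55] -4.9 rows 7
```

View pics/w5.png

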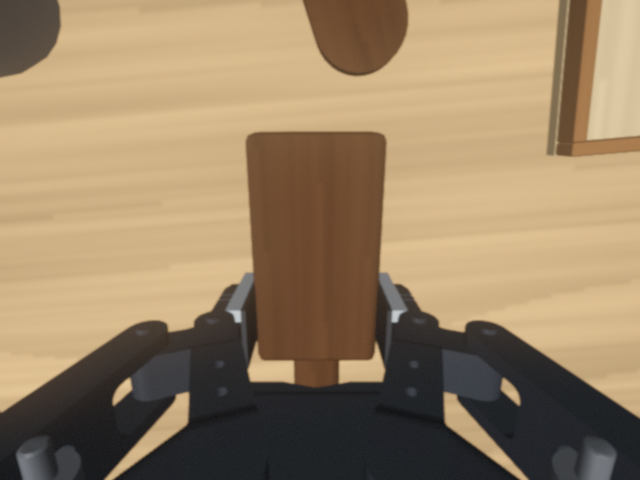

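{"name": "step_arm", "arguments": {
  "plan": "0.5 0.5 -2 0 0;2 2 -4 0 0;4.5 5 -4.5 -1 0;7.5 8 -4.5 -2 0;10.5 11 -4.5 -3 0;13.5 14 -4.5 -4 0;16.5 17 -4.5 -5 0;19 20 -4.5 -5 0;21 22 -4.5 -5 0;22 23 -4.5 -5 0"
}}

```text
time_s: 7.35
eef_pos: [478.8, 383.1, 39.3]
ee_rot: [0.0, -0.002, 1.0, 0.0]
force: [-0.6, 0.8, -1.7]
grip_width: 0.542
```

```bash
python3 - <<'E'
from h import *
i=cams.camera_info('wrist'); im,d=cams.capture('wrist'); W=cloud(i,d)
X,Y,Z=W[...,0],W[...,1],W[...,2]
m=(d>0)&(Z>80)&(Z<110)&(abs(Y-382)<30)&(X<470); p=W[m]
print(np.linalg.lstsq(np.c_[p[:,:2]-p[:,:2].mean(0),np.ones(len(p))],p[:,2],rcond=None)[0], cv2.minAreaRect(p[:,:2].astype(np.float32)))
m=(d>0)&(Z>14)&(Z<22)&(X<600);p=W[m]; print('rim',p.min(0),p.max(0))
go((478,382,-20,90),(478,382,-28.5,90))
E
```

```text
[-1.59929073e-02 -1.48241914e-03  9.71854746e+01] ((439.85888671875, 382.39794921875), (60.274349212646484, 59.15185546875), 0.012795563787221909)
rim [368.82993785 248.79692916  14.00099576] [583.92553041 564.95925     21.99669648]
t 7.4 p [478.2 383.7  39.3] jaw 90.3 q [ 0.49  0.66  1.4   0.    1.09 -1.09] F [-0.7  1.6 -1. ] g 0.539
(478, 382, -20, 90) -> [ 0.02 -0.17  5.93] 0.3 rows 2
(478, 382, -28.5, 90) -> [ 0.02 -0.17  6.78] 0.3 rows 2
```

{"name": "step_arm", "arguments": {
  "plan": "0 -0.17 2 0.3 0;0 -0.17 4 0.3 0;0 -0.17 5.5 0.3 0;0 -0.17 6.3 0.3 0;0 -0.17 6.7 0.3 0;0 -0.17 6.88 0.3 0;0 -0.17 6.88 0.3 0"
}}

```text
time_s: 8.1
eef_pos: [481.2, 379.8, -28.5]
ee_rot: [0.001, 0.002, 1.0, 0.0]
force: [-1.0, -2.5, 3.5]
grip_width: 0.54
```

```bash
python3 - <<'E'
from h import *
i=cams.camera_info('wrist'); im,d=cams.capture('wrist'); W=cloud(i,d)
X,Y,Z=W[...,0],W[...,1],W[...,2]
m=(d>0)&(Z>22)&(Z<40)&(abs(Y-382)<40)&(X<465); print(np.median(Z[m]),np.percentile(Y[m],[1,99]))
m=(d>0)&(abs(Y-320)<20)&(abs(X-440)<20); print('floor',np.median(Z[m]))
go()
E
```

```text
27.999575991657288 [356.42326441 402.6737149 ]
floor 5.594070610059306
t 8.15 p [481.2 379.7 -28.5] jaw 89.8 q [ 0.48  0.75  1.44 -0.    0.96 -1.09] F [-0.3 -1.8  4.9] g 0.541
```

{"name": "step_arm", "arguments": {
  "plan": "0 0 0 0 66;0 0 0 0 66;0 0 0 0 66;0 0 -1 0 66;0 0 -3 0 66;0 0 -7 0 66;0 0 -11 0 100;0 0 -11 0 100"
}}

```text
time_s: 8.95
eef_pos: [482.8, 381.2, 87.0]
ee_rot: [0.005, 0.002, 1.0, 0.003]
force: [0.2, 0.6, -0.0]
grip_width: 0.962
```

```bash
python3 - <<'E'
from h import *
i=cams.camera_info('wrist'); im,d=cams.capture('wrist'); W=cloud(i,d)
X,Y,Z=W[...,0],W[...,1],W[...,2]
m=(d>0)&(Z>24)&(Z<40)&(abs(Y-382)<45)&(X<510); p=W[m]
print(np.median(Z[m]),cv2.minAreaRect(p[:,:2].astype(np.float32)))
# rib from initial top picture by darkness
z=np.load('top0.npz'); it=cams.camera_info('top'); Wt=cloud(it,z['d']); dk=z['im'].sum(2)<200
m=dk&(abs(Wt[...,0]-551)<60)&(abs(Wt[...,1]-155)<40)&(Wt[...,2]<20); p=Wt[m]; print('rib',p.mean(0),cv2.minAreaRect(p[:,:2].astype(np.float32)))
go((551,155,60,104))
E
```

```text
27.449357726049698 ((457.11785888671875, 379.2763977050781), (47.98421859741211, 88.93274688720703), 89.68810272216797)
rib [550.04766919 155.58737193   8.88070885] ((550.2296752929688, 155.37049865722656), (78.29373931884766, 38.842559814453125), 13.502822875976562)
t 9.0 p [481.5 380.4  83.8] jaw 89.8 q [ 0.48  0.6   1.36  0.    1.17 -1.09] F [ 0.2  0.1 -1. ] g 0.998
(551, 155, 60, 104) -> [ -7.01 -22.53   2.35] -14.2 rows 5
```

{"name": "step_arm", "arguments": {
  "plan": "-6.9 -22.5 2 -13.7 100;-6.9 -22.5 2 -13.7 100;-6.9 -22.5 2 -13.7 100;-6.9 -22.5 4.5 -13.7 100;-6.9 -22.5 4.5 -13.7 100;-6.9 -22.5 4.5 -13.7 100;-6.9 -22.5 4.5 -13.7 100"
}}

```text
time_s: 9.7
eef_pos: [548.0, 153.8, 34.6]
ee_rot: [-0.001, -0.117, 0.993, 0.0]
force: [-0.1, 1.1, 0.6]
grip_width: 1.002
```

```bash
python3 - <<'E'
from h import *
i=cams.camera_info('wrist'); im,d=cams.capture('wrist'); W=cloud(i,d)
for r in spotter.regions_of('wrist','oval_rib')[:2]:
    m=r['pixels']&(d>0); p=W[m]; p=p[(p[:,2]>5)&(p[:,2]<13)]
    print(r['conf'],r['extent'],np.median(p,0).round(1),cv2.minAreaRect(p[:,:2].astype(np.float32)))
go((550.2,155.5,-40,103.5))
E
```

```text
0.8 [318.4, 246.8, 62.7, 125.4] [546.  155.9   8.5] ((548.3861083984375, 156.47262573242188), (79.94677734375, 40.06859588623047), 14.09660816192627)
t 9.8 p [548.2 155.3  35.5] jaw 103.6 q [ 0.07  0.58  1.55  0.    1.02 -1.74] F [-0.1 -0.   0.3] g 0.999
(550.2, 155.5, -40, 103.5) -> [-0.2  -0.03  7.55] 0.1 rows 2
```

{"name": "step_arm", "arguments": {
  "plan": "-0.1 0.07 4 -0.4 80;-0.1 0.07 6.8 -0.4 80;-0.1 0.07 7.5 -0.4 80;-0.1 0.07 7.55 -0.4 80;-0.1 0.07 7.55 -0.4 0;-0.1 0.07 7.55 -0.4 0;-0.1 0.07 7.55 -0.4 0;-0.1 0.07 7.55 -0.4 0;-0.1 0.07 7.55 -0.4 0",
  "grip_force": 40
}}

```text
time_s: 10.7
eef_pos: [551.5, 155.9, -36.8]
ee_rot: [0.003, -0.121, 0.993, 0.0]
force: [-2.4, 1.3, 12.4]
grip_width: 0.455
```

{"name": "step_arm", "arguments": {
  "plan": "0 0 -1 0 0;0 0 -2 0 0;0 0 -3 0 0;0 0 -3 0 0"
}}

```text
time_s: 11.1
eef_pos: [550.4, 155.4, -8.1]
ee_rot: [0.002, -0.121, 0.993, -0.0]
force: [0.8, -0.2, -0.4]
grip_width: 0.454
```

```bash
python3 - <<'E'
from h import *
i=cams.camera_info('wrist'); im,d=cams.capture('wrist'); W=cloud(i,d); save('w6',im)
for r in spotter.regions_of('wrist','oval_rib')[:2]:
    m=r['pixels']&(d>0); p=W[m]
    print(r['conf'],r['extent'],np.median(p,0).round(1),cv2.minAreaRect(p[:,:2].astype(np.float32)))
go((440,302,20,90))
E
```

```text
0.73 [316.2, 287.0, 102.7, 180.2] [543.6 153.9  37.2] ((561.063232421875, 161.4025115966797), (109.2323989868164, 47.234107971191406), 16.6489200592041)
t 11.2 p [549.3 155.3  -9.8] jaw 103.9 q [ 0.07  0.65  1.57 -0.    0.93 -1.74] F [ 0.5  0.3 -0. ] g 0.457
(440, 302, 20, 90) -> [ 7.09 16.87 -2.98] 13.9 rows 4
```

{"name": "step_arm", "arguments": {
  "plan": "0 0 -3 0 0;1.5 4 -3 3 0;3.5 8 -3 7 0;5.5 12 -3 11 0;7.1 16 -3 14 0;7.1 16.9 -3 14 0;7.1 16.9 -3 14 0"
}}

```text
time_s: 11.9
eef_pos: [439.3, 303.1, 19.7]
ee_rot: [-0.0, -0.001, 1.0, -0.0]
force: [0.5, -0.8, -0.5]
grip_width: 0.453
```

```bash
python3 - <<'E'
from h import *
i=cams.camera_info('wrist'); im,d=cams.capture('wrist'); W=cloud(i,d)
for r in spotter.regions_of('wrist','oval_rib')[:1]:
    m=r['pixels']&(d>0); p=W[m]; p=p[abs(p[:,2]-np.median(p[:,2]))<5]
    print(r['conf'],np.median(p,0).round(1),cv2.minAreaRect(p[:,:2].astype(np.float32)),np.linalg.lstsq(np.c_[p[:,:2]-p[:,:2].mean(0),np.ones(len(p))],p[:,2],rcond=None)[0])
go((440,302,-22,90),(440,302,-31,90))
E
```

```text
0.92 [432.8 302.6  65.1] ((436.8169250488281, 302.85772705078125), (80.11088562011719, 40.3524055480957), 0.19869869947433472) [-3.36898359e-03 -7.23592608e-04  6.50361968e+01]
t 12.0 p [440.4 301.6  19.7] jaw 89.9 q [ 0.38  0.54  1.67 -0.    0.93 -1.19] F [ 0.3 -0.3  0.5] g 0.456
(440, 302, -22, 90) -> [0.04 0.04 4.17] -0.1 rows 1
(440, 302, -31, 90) -> [0.04 0.04 5.07] -0.1 rows 2
```

{"name": "step_arm", "arguments": {
  "plan": "0 0.04 2 0 0;0 0.04 4 0 0;0 0.04 4.6 0 0;0 0.04 4.9 0 0;0 0.04 5 0 0;0 0.04 5 0 0;0 0.04 5 0 60;0 0.04 5 0 60;0 0.04 5 0 60"
}}

```text
time_s: 12.9
eef_pos: [439.9, 302.8, -29.8]
ee_rot: [0.0, 0.001, 1.0, 0.0]
force: [0.1, -0.8, -0.7]
grip_width: 0.6
```

{"name": "step_arm", "arguments": {
  "plan": "0 0 -1 0 60;0 0 -3 0 60;0 0 -7 0 60;0 0 -12 0 100;0 0 -17 0 100;0 0 -17 0 100"
}}

```text
time_s: 13.5
eef_pos: [442.6, 304.0, 147.4]
ee_rot: [0.006, 0.001, 1.0, 0.002]
force: [0.1, 0.2, -0.4]
grip_width: 1.001
```

```bash
python3 - <<'E'
from h import *
i=cams.camera_info('wrist'); im,d=cams.capture('wrist'); W=cloud(i,d); save('w7',im)
for r in spotter.regions_of('wrist','oval_rib')[:1]:
    m=r['pixels']&(d>0); p=W[m]; p=p[abs(p[:,2]-np.median(p[:,2]))<5]
    print(r['conf'],np.median(p,0).round(1),cv2.minAreaRect(p[:,:2].astype(np.float32)),np.linalg.lstsq(np.c_[p[:,:2]-p[:,:2].mean(0),np.ones(len(p))],p[:,2],rcond=None)[0])
go((447.5,-150,140,90))
E
```

```text
0.72 [435.9 301.8  14.6] ((437.4322509765625, 302.3023986816406), (39.43516540527344, 79.19573211669922), 88.92949676513672) [1.36847065e-04 6.04916260e-04 1.45293142e+01]
t 13.6 p [440.  302.9 141.3] jaw 89.9 q [ 0.38  0.38  1.55  0.    1.21 -1.19] F [-0.2  0.4 -0.5] g 1.0
(447.5, -150, 140, 90) -> [ -0.81 -45.28   0.09] -0.1 rows 10
```

{"name": "step_arm", "arguments": {
  "plan": "-0.8 -45.3 1 0 100;-0.8 -45.3 1 0 100;-0.8 -45.3 1 0 100;-0.8 -45.3 1 0 100;-0.8 -45.3 1 0 100;-0.8 -45.3 1 0 100;-0.8 -45.3 1 0 100;-0.8 -45.3 1 0 100;-0.8 -45.3 1 0 100;-0.8 -45.3 1 0 100"
}}

```text
time_s: 14.6
eef_pos: [446.2, -154.6, 128.6]
ee_rot: [-0.001, 0.003, 1.0, 0.0]
force: [0.1, 0.4, 0.6]
grip_width: 0.999
```

```bash
python3 - <<'E'
from h import *
i=cams.camera_info('wrist'); im,d=cams.capture('wrist'); W=cloud(i,d); save('w8',im)
m=(d>0)&(W[...,2]>74)&(W[...,2]<86)&(np.hypot(W[...,0]-447,W[...,1]+150)<40); p=W[m]
print(len(p),cv2.minEnclosingCircle(p[:,:2].astype(np.float32)),np.median(p[:,2]))
for v in range(200,480,40): print(v,W[v,320].round())
go((447.5,-150,60,90),(447.5,-150,0,90))
E
```

```text
1437 ((444.2564392089844, -149.62953186035156), 25.91859245300293) 79.16457310262581
200 [ 420. -152.   79.]
240 [ 466. -151.   13.]
280 [ 510. -151.   -1.]
320 [ 529. -152.   41.]
360 [ 548. -152.   68.]
400 [ 434. -154.  244.]
440 [ 434. -154.  254.]
t 14.65 p [ 446.2 -152.4  128.6] jaw 89.7 q [-0.58  0.27  1.75 -0.    1.13 -2.14] F [-0.1  0.3 -0.4] g 1.002
(447.5, -150, 60, 90) -> [-0.15  0.24  6.86] -0.3 rows 2
(447.5, -150, 0, 90) -> [-0.16  0.23 12.86] -0.3 rows 3
```

View pics/w8.png

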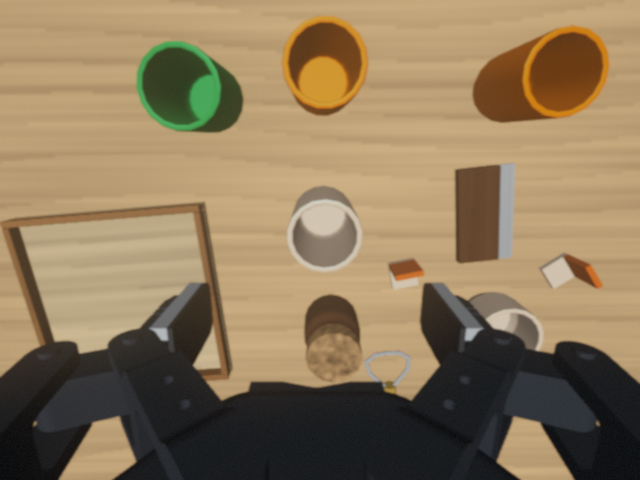

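{"name": "step_arm", "arguments": {
  "plan": "0.07 0.26 4 -0.3 100;0.07 0.26 8 -0.3 100;0.07 0.26 12 -0.3 100;0.07 0.26 13.7 -0.3 100;0.07 0.26 13.7 -0.3 100;0.07 0.26 13.7 -0.3 0;0.07 0.26 13.7 -0.3 0;0.07 0.26 13.7 -0.3 0;0.07 0.26 13.7 -0.3 0;0.07 0.26 13.7 -0.3 0",
  "grip_force": 40
}}

```text
time_s: 15.65
eef_pos: [447.1, -147.8, -5.7]
ee_rot: [0.001, -0.002, 1.0, -0.0]
force: [-0.7, 1.0, 5.3]
grip_width: 0.592
```

{"name": "step_arm", "arguments": {
  "plan": "0 0 0 0 0;0 0 -1 0 0;0 0 -3 0 0;0 0 -5 0 0;0 0 -7 0 0;0 0 -9 0 0;0 0 -11 0 0;0 0 -11.5 0 0;0 0 -11.5 0 0"
}}

```text
time_s: 16.55
eef_pos: [446.6, -147.8, 108.7]
ee_rot: [0.001, -0.002, 1.0, -0.0]
force: [-0.5, -0.2, -1.8]
grip_width: 0.597
```

```bash
python3 - <<'E'
from h import *
i=cams.camera_info('wrist'); im,d=cams.capture('wrist'); W=cloud(i,d); save('w9',im)
p0=readout.sense()['eef_pos']
m=(d>0)&(np.hypot(W[...,0]-p0[0],W[...,1]-p0[1])<27)&(W[...,2]>p0[2]+20)&(W[...,2]<p0[2]+110); p=W[m]
print(len(p),np.percentile(p[:,2],[5,25,50,75,95]).round())
go((570,302,p0[2],90))
E
```

```text
13970 [136. 157. 174. 192. 195.]
t 16.6 p [ 446.2 -147.5  107.8] jaw 90.2 q [-0.57  0.29  1.78 -0.    1.07 -2.14] F [ 0.   0.5 -2.1] g 0.593
(570, 302, np.float64(107.8137456642683), 90) -> [-12.55  44.91  -0.  ] 0.2 rows 10
```

View pics/w9.png

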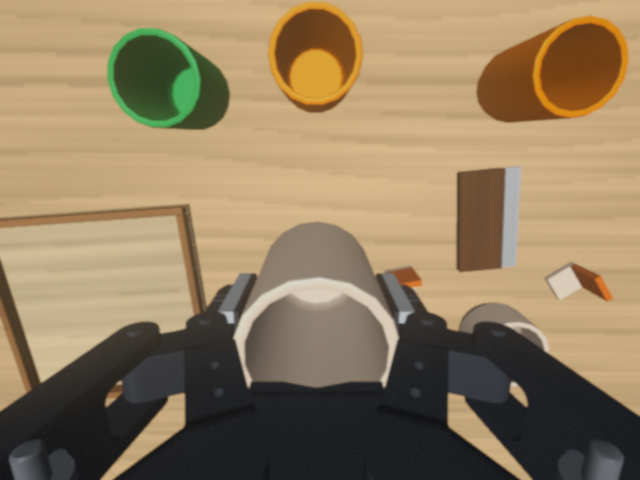

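{"name": "step_arm", "arguments": {
  "plan": "-1 2 0 0 0;-2 6 0 0 0;-4 11 0 0 0;-5 16 0 0 0;-6.5 21 0 0 0;-8 26 0 0 0;-9.5 31 0 0 0;-10.5 36 0 0 0;-11.5 40 0 0 0;-12.5 43.5 0 0 0"
}}

```text
time_s: 17.6
eef_pos: [569.1, 290.4, 106.3]
ee_rot: [-0.001, -0.002, 1.0, -0.0]
force: [0.4, -0.7, -2.4]
grip_width: 0.596
```

```bash
python3 - <<'E'
from h import *
go((570,302,30,90),(570,302,1,90))
E
```

```text
t 17.6 p [569.1 290.4 106.3] jaw 90.3 q [ 0.29  0.64  1.24  0.    1.27 -1.29] F [ 0.4 -0.7 -2.4] g 0.596
(570, 302, 30, 90) -> [-0.12  1.16  7.63] 0.3 rows 2
(570, 302, 1, 90) -> [-0.12  1.16 10.53] 0.3 rows 3
```

{"name": "step_arm", "arguments": {
  "plan": "0 1.2 3 0.3 0;0 1.2 6 0.3 0;0 1.2 8.5 0.3 0;0 1.2 9.6 0.3 0;0 1.2 9.6 0.3 0"
}}

```text
time_s: 18.1
eef_pos: [568.6, 299.3, 9.9]
ee_rot: [-0.002, 0.001, 1.0, -0.001]
force: [0.5, -0.0, -0.9]
grip_width: 0.592
```

```bash
python3 - <<'E'
from h import *
i=cams.camera_info('scene'); im,d=cams.capture('scene'); W=cloud(i,d); save('s4',cv2.resize(im[100:300,280:510],None,fx=2.6,fy=2.6))
i=cams.camera_info('wrist'); im,d=cams.capture('wrist'); W=cloud(i,d)
p0=readout.sense()['eef_pos']
m=(d>0)&(np.hypot(W[...,0]-p0[0],W[...,1]-p0[1])<30)&(W[...,0]<p0[0]-10)&(W[...,2]>p0[2]+20)&(W[...,2]<p0[2]+100); p=W[m]
print('rim z',np.percentile(p[:,2],[90,95,99]).round(1),'y',np.percentile(p[:,1],[1,99]),'x min',p[:,0].min())
go((570,302,1,90))
E
```

```text
rim z [ 97.1  97.6 104. ] y [273.27584485 326.28531551] x min 540.6352453924312
t 18.2 p [570.3 299.8  12.8] jaw 89.9 q [ 0.3   0.75  1.3   0.    1.09 -1.27] F [ 0.2  1.1 -0.6] g 0.593
(570, 302, 1, 90) -> [0.03 0.22 1.18] -0.1 rows 1
```

View pics/s4.png

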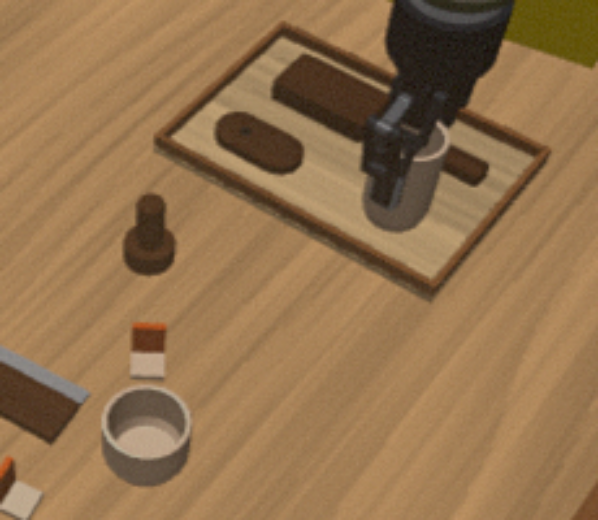

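{"name": "step_arm", "arguments": {
  "plan": "0 0 0.4 0 0;0 0 0.8 0 0;0 0 1.0 0 0;0 0 1.0 0 0;0 0 1.0 0 0"
}}

```text
time_s: 18.7
eef_pos: [569.8, 299.8, 2.1]
ee_rot: [0.0, 0.001, 1.0, 0.0]
force: [0.2, -0.4, -0.2]
grip_width: 0.595
```

{"name": "step_arm", "arguments": {
  "plan": "0 0 0.1 0 0;0 0 0.1 0 0;0 0 0.2 0 0;0 0 0.2 0 0"
}}

```text
time_s: 19.1
eef_pos: [569.9, 299.8, 0.4]
ee_rot: [0.0, 0.001, 1.0, 0.0]
force: [-1.2, -0.7, 1.9]
grip_width: 0.593
```

{"name": "step_arm", "arguments": {
  "plan": "0 0 0.03 0 65;0 0 0 0 70;0 0 0 0 80;0 0 0 0 85;0 0 0 0 85;0 0 -2 0 85;0 0 -5 0 85;0 0 -9 0 85;0 0 -13 0 100;0 0 -15 0 100"
}}

```text
time_s: 20.1
eef_pos: [570.7, 300.1, 154.0]
ee_rot: [0.002, 0.001, 1.0, 0.001]
force: [0.4, 0.6, -0.1]
grip_width: 1.003
```

```bash
python3 - <<'E'
from h import *
i=cams.camera_info('top'); im,d=cams.capture('top'); W=cloud(i,d)
m=(d>0)&(W[...,2]>76)&(W[...,2]<95)&(np.hypot(W[...,0]-570,W[...,1]-300)<45); p=W[m]
print(len(p),cv2.minEnclosingCircle(p[:,:2].astype(np.float32)) if len(p) else '')
i=cams.camera_info('wrist'); im,d=cams.capture('wrist'); W=cloud(i,d); save('w10',im)
m=(d>0)&(W[...,2]>80)&(W[...,2]<95)&(np.hypot(W[...,0]-570,W[...,1]-300)<40); p=W[m]
print(len(p),cv2.minEnclosingCircle(p[:,:2].astype(np.float32)),np.linalg.lstsq(np.c_[p[:,:2]-p[:,:2].mean(0),np.ones(len(p))],p[:,2],rcond=None)[0])
go((549,6.5,120,90))
E
```

```text
195 ((569.6070556640625, 297.94403076171875), 26.190690994262695)
1212 ((567.1280517578125, 299.2056884765625), 25.920717239379883) [-7.14593011e-03 -1.48949463e-03  8.48982696e+01]
t 20.2 p [571.1 300.2 153.5] jaw 89.9 q [ 0.3   0.61  1.16 -0.    1.36 -1.27] F [ 0.1  0.1 -0. ] g 0.998
(549, 6.5, 120, 90) -> [  2.18 -29.38   3.28] -0.1 rows 6
```

{"name": "step_arm", "arguments": {
  "plan": "2.2 -29.4 0 0 100;2.2 -29.4 0 0 100;2.2 -29.4 0 0 100;2.2 -29.4 4 0 100;2.2 -29.4 8 0 100;2.2 -29.4 8 0 100;2.2 -29.4 8 0 100;2.2 -29.4 8 0 100"
}}

```text
time_s: 21.0
eef_pos: [546.0, 4.5, 67.9]
ee_rot: [-0.002, 0.002, 1.0, 0.0]
force: [0.3, -0.3, 1.0]
grip_width: 0.998
```

```bash
python3 - <<'E'
from h import *
i=cams.camera_info('wrist'); im,d=cams.capture('wrist'); W=cloud(i,d)
m=(d>0)&(W[...,2]>40)&(W[...,2]<52)&(np.hypot(W[...,0]-549,W[...,1]-6.5)<40); p=W[m]
print(len(p),cv2.minEnclosingCircle(p[:,:2].astype(np.float32)),np.median(p[:,2]))
go((549,6.5,-20,90))
E
```

```text
2069 ((547.0590209960938, 7.217891216278076), 29.937057495117188) 44.22155772244309
t 21.05 p [547.    5.8  69.3] jaw 89.8 q [-0.2   0.49  1.59  0.    1.06 -1.77] F [0.5 1.2 1.2] g 0.999
(549, 6.5, -20, 90) -> [-0.22  0.06  8.93] -0.2 rows 2
```

{"name": "step_arm", "arguments": {
  "plan": "-0.1 0.12 4 -0.2 100;-0.1 0.12 7.5 -0.2 100;-0.1 0.12 9.1 -0.2 100;-0.1 0.12 9.1 -0.2 100;-0.1 0.12 9.1 -0.2 0;-0.1 0.12 9.1 -0.2 0;-0.1 0.12 9.1 -0.2 0;-0.1 0.12 9.1 -0.2 0;-0.1 0.12 9.1 -0.2 0"
}}

```text
time_s: 21.95
eef_pos: [549.6, 7.4, -18.9]
ee_rot: [0.002, -0.001, 1.0, -0.0]
force: [-0.3, 2.8, 6.2]
grip_width: 0.699
```

{"name": "step_arm", "arguments": {
  "plan": "0 0 0 0 0;0 0 -1 0 0;0 0 -3 0 0;0 0 -6 0 0;0 0 -9 0 0;0 0 -12 0 0;0 0 -14 0 0;0 0 -14 0 0"
}}

```text
time_s: 22.75
eef_pos: [549.9, 6.8, 122.9]
ee_rot: [0.003, -0.001, 1.0, -0.001]
force: [-0.3, -0.4, -1.5]
grip_width: 0.693
```

```bash
python3 - <<'E'
from h import *
i=cams.camera_info('wrist'); im,d=cams.capture('wrist'); W=cloud(i,d); save('w11',im)
p0=readout.sense()['eef_pos']
m=(d>0)&(np.hypot(W[...,0]-p0[0],W[...,1]-p0[1])<34)&(W[...,0]<p0[0]-10)&(W[...,2]>p0[2]+20)&(W[...,2]<p0[2]+90); p=W[m]
print('rim z-tcp',np.percentile(p[:,2],[50,75,90,95]).round(1)-p0[2])
go((495,-334,p0[2],90))
E
```

```text
rim z-tcp [62.90834671 65.50834671 66.50834671 74.20834671]
t 22.8 p [548.9   7.  120.7] jaw 90.1 q [-0.2   0.43  1.53 -0.    1.17 -1.77] F [-0.3 -0.  -2. ] g 0.7
(495, -334, np.float64(120.691653291163), 90) -> [ 5.460e+00 -3.408e+01  1.000e-02] 0.1 rows 7
```

View pics/w11.png

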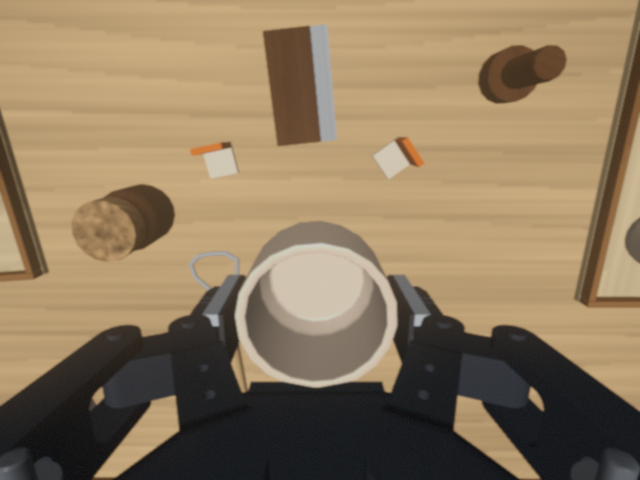

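{"name": "step_arm", "arguments": {
  "plan": "0.3 -2 0 0 0;1 -6 0 0 0;1.8 -11 0 0 0;2.6 -16 0 0 0;3.4 -21 0 0 0;4.2 -26 0 0 0;5 -30 0 0 0;5.4 -33 0 0 0;5.4 -34.1 0 0 0;5.4 -34.1 0 0 0"
}}

```text
time_s: 23.8
eef_pos: [494.4, -334.6, 117.8]
ee_rot: [-0.001, -0.0, 1.0, 0.001]
force: [-0.7, 0.5, -0.9]
grip_width: 0.692
```

```bash
python3 - <<'E'
from h import *
i=cams.camera_info('wrist'); im,d=cams.capture('wrist'); W=cloud(i,d)
m=(d>0)&(W[...,2]>13)&(W[...,2]<22)&(W[...,0]>400)&(W[...,0]<640)&(W[...,1]>-450)&(W[...,1]<-230); p=W[m]
print('rim pts',len(p),p.min(0).round(),p.max(0).round())
go((495,-334,-6,90),(495,-334,-14,90))
E
```

```text
rim pts 3826 [ 434. -426.   13.] [ 618. -246.   20.]
t 23.85 p [ 494.8 -333.4  118.1] jaw 90.1 q [-0.79  0.54  1.38  0.    1.23 -2.36] F [-0.5 -0.3 -1.5] g 0.702
(495, -334, -6, 90) -> [-0.04 -0.08 12.41] 0.1 rows 3
(495, -334, -14, 90) -> [-0.04 -0.08 13.21] 0.1 rows 3
```

{"name": "step_arm", "arguments": {
  "plan": "0 0 4 0 0;0 0 8 0 0;0 0 11 0 0;0 0 12.3 0 0;0 0 12.7 0 0;0 0 12.7 0 0;0 0 12.7 0 0"
}}

```text
time_s: 24.55
eef_pos: [495.8, -334.5, -6.4]
ee_rot: [0.001, -0.001, 1.0, -0.001]
force: [0.2, 0.1, -1.0]
grip_width: 0.696
```

{"name": "step_arm", "arguments": {
  "plan": "0 0 0.2 0 0;0 0 0.2 0 0;0 0 0.4 0 0;0 0 0.4 0 0"
}}

```text
time_s: 24.95
eef_pos: [494.9, -334.1, -12.1]
ee_rot: [-0.0, -0.001, 1.0, 0.0]
force: [-0.3, -0.4, -0.8]
grip_width: 0.698
```

```bash
python3 - <<'E'
from h import *
i=cams.camera_info('wrist'); im,d=cams.capture('wrist'); W=cloud(i,d)
p0=readout.sense()['eef_pos']
m=(d>0)&(np.hypot(W[...,0]-p0[0],W[...,1]-p0[1])<34)&(W[...,0]<p0[0]-10)&(W[...,2]>p0[2]+20)&(W[...,2]<p0[2]+90); p=W[m]
print('rim z',np.percentile(p[:,2],[50,75,90,95]).round(1))
go()
E
```

```text
rim z [48.6 51.3 52.4 62.3]
t 25.0 p [ 494.9 -334.1  -12.1] jaw 90.1 q [-0.79  0.7   1.48  0.    0.96 -2.36] F [ 0.4  0.1 -0.7] g 0.696
```

Nearly down (the rim should read 51 on the floor); I'll lower by millimetres until the force turns.

{"name": "step_arm", "arguments": {
  "plan": "0 0 0.1 0 0;0 0 0.1 0 0;0 0 0.2 0 0;0 0 0.2 0 0"
}}

```text
time_s: 25.4
eef_pos: [495.0, -334.2, -13.0]
ee_rot: [0.0, -0.001, 1.0, -0.0]
force: [-4.1, 2.5, 9.9]
grip_width: 0.699
```

{"name": "step_arm", "arguments": {
  "plan": "0 0 0 0 75;0 0 0 0 80;0 0 0 0 90;0 0 0 0 95;0 0 0 0 95;0 0 -2 0 95;0 0 -5 0 95;0 0 -9 0 100;0 0 -13 0 100;0 0 -14 0 100"
}}

```text
time_s: 26.4
eef_pos: [496.3, -335.4, 130.6]
ee_rot: [0.003, -0.001, 1.0, -0.003]
force: [0.4, -0.2, -0.3]
grip_width: 1.0
```

```bash
python3 - <<'E'
from h import *
i=cams.camera_info('wrist'); im,d=cams.capture('wrist'); W=cloud(i,d)
m=(d>0)&(W[...,2]>44)&(W[...,2]<60)&(np.hypot(W[...,0]-495,W[...,1]+334)<45); p=W[m]
print(len(p),cv2.minEnclosingCircle(p[:,:2].astype(np.float32)),np.linalg.lstsq(np.c_[p[:,:2]-p[:,:2].mean(0),np.ones(len(p))],p[:,2],rcond=None)[0])
go((440.5,153.2,125,90))
E
```

```text
1384 ((492.8072509765625, -334.8834228515625), 29.95396614074707) [-1.24528536e-02  1.00525149e-03  4.97400543e+01]
t 26.45 p [ 496.1 -335.2  129.9] jaw 90.1 q [-0.79  0.52  1.36  0.    1.25 -2.36] F [-0.2 -0.8  1.8] g 1.003
(440.5, 153.2, 125, 90) -> [ 5.46 48.85  0.24] 0.1 rows 10
```

Low cup is upright on the tray floor. Now the stamp.

{"name": "step_arm", "arguments": {
  "plan": "5.5 48.8 0.2 0 100;5.5 48.8 0.2 0 100;5.5 48.8 0.2 0 100;5.5 48.8 0.2 0 100;5.5 48.8 0.2 0 100;5.5 48.8 0.2 0 100;5.5 48.8 0.2 0 100;5.5 48.8 0.2 0 100;5.5 48.8 0.2 0 100;5.5 48.8 0.2 0 100"
}}

```text
time_s: 27.45
eef_pos: [437.5, 156.1, 122.7]
ee_rot: [-0.001, -0.001, 1.0, -0.0]
force: [1.3, -0.1, -1.2]
grip_width: 1.0
```

```bash
python3 - <<'E'
from h import *
go((440.5,153.2,60,90))
E
```

```text
t 27.45 p [437.5 156.1 122.7] jaw 90.2 q [ 0.09  0.26  1.77  0.    1.11 -1.48] F [ 1.3 -0.1 -1.2] g 1.0
(440.5, 153.2, 60, 90) -> [-0.31 -0.29  6.27] 0.2 rows 2
```

{"name": "step_arm", "arguments": {
  "plan": "0 -0.1 3 0 100;0 -0.1 5 0 100;0 -0.1 5 0 100"
}}

```text
time_s: 27.75
eef_pos: [436.6, 152.8, 70.9]
ee_rot: [-0.003, -0.001, 1.0, -0.0]
force: [-0.5, -0.0, 1.1]
grip_width: 1.004
```

```bash
python3 - <<'E'
from h import *
i=cams.camera_info('wrist'); im,d=cams.capture('wrist'); W=cloud(i,d)
m=(d>0)&(W[...,2]>54)&(W[...,2]<66)&(np.hypot(W[...,0]-440,W[...,1]-153)<25); p=W[m]
print(len(p),cv2.minEnclosingCircle(p[:,:2].astype(np.float32)),np.median(p[:,2]))
go((440,153.2,-15,90))
E
```

```text
1050 ((437.3580017089844, 154.51600646972656), 10.875741004943848) 59.24908501173391
t 27.8 p [437.8 152.7  72.6] jaw 90.1 q [ 0.08  0.33  1.83  0.    0.99 -1.49] F [ 0.  -0.3  0.8] g 1.001
(440, 153.2, -15, 90) -> [-0.25  0.05  8.76] 0.1 rows 2
```

{"name": "step_arm", "arguments": {
  "plan": "-0.12 0.1 4 0 100;-0.12 0.1 7 0 100;-0.12 0.1 8.6 0 100;-0.12 0.1 8.6 0 100;-0.12 0.1 8.6 0 0;-0.12 0.1 8.6 0 0;-0.12 0.1 8.6 0 0;-0.12 0.1 8.6 0 0;-0.12 0.1 8.6 0 0;-0.12 0.1 8.6 0 0"
}}

```text
time_s: 28.8
eef_pos: [440.5, 153.8, -11.4]
ee_rot: [0.0, -0.001, 1.0, -0.0]
force: [-1.2, -0.9, 6.1]
grip_width: 0.241
```

{"name": "step_arm", "arguments": {
  "plan": "0 0 0 0 0;0 0 0 0 0;0 0 -2 0 0;0 0 -5 0 0;0 0 -9 0 0;0 0 -13 0 0;0 0 -13 0 0"
}}

```text
time_s: 29.5
eef_pos: [442.7, 154.1, 122.7]
ee_rot: [0.005, -0.001, 1.0, 0.0]
force: [0.9, -0.0, -1.6]
grip_width: 0.245
```

```bash
python3 - <<'E'
from h import *
i=cams.camera_info('wrist'); im,d=cams.capture('wrist'); W=cloud(i,d); save('w12',im)
p0=readout.sense()['eef_pos']
m=(d>0)&(np.hypot(W[...,0]-p0[0],W[...,1]-p0[1])<22)&(W[...,0]<p0[0]-12.5); p=W[m]
print('foot pts z',np.percentile(p[:,2],[25,50,75]).round(1) if len(p) else 0)
go((570,-336,p0[2],90))
E
```

```text
foot pts z [180.8 236.6 247.1]
t 29.55 p [441.3 153.9 120. ] jaw 90.1 q [ 0.08  0.26  1.78 -0.    1.1  -1.49] F [-0.4 -0.8 -0.5] g 0.247
(570, -336, np.float64(119.9537561464673), 90) -> [-1.277e+01 -4.902e+01  4.000e-02] 0.1 rows 11
```

View pics/w12.png

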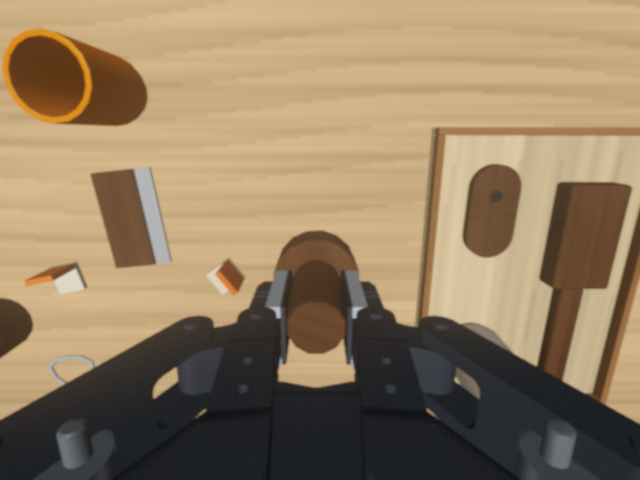

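{"name": "step_arm", "arguments": {
  "plan": "-0.6 -2 0 0 0;-1.8 -6.5 0 0 0;-3 -11.5 0 0 0;-4.2 -16.5 0 0 0;-5.5 -21.5 0 0 0;-6.8 -26.5 0 0 0;-8.2 -31.5 0 0 0;-9.5 -36.5 0 0 0;-11 -41.5 0 0 0;-12 -45.5 0 0 0"
}}

```text
time_s: 30.55
eef_pos: [560.0, -299.5, 116.1]
ee_rot: [-0.001, -0.001, 1.0, 0.001]
force: [0.3, 0.3, -0.5]
grip_width: 0.246
```

{"name": "step_arm", "arguments": {
  "plan": "-0.5 -2 0 0 0;-0.8 -3.5 0 0 0;-0.8 -3.5 0 0 0"
}}

```text
time_s: 30.85
eef_pos: [567.6, -334.2, 115.6]
ee_rot: [-0.001, -0.0, 1.0, 0.001]
force: [0.6, 0.5, 0.2]
grip_width: 0.244
```

```bash
python3 - <<'E'
from h import *
go((570,-336,5,90),(570,-336,-5,90))
E
```

```text
t 30.85 p [ 567.6 -334.2  115.6] jaw 90.0 q [-0.71  0.67  1.15 -0.    1.32 -2.28] F [0.6 0.5 0.2] g 0.244
(570, -336, 5, 90) -> [-0.27 -0.2  11.06] 0.0 rows 3
(570, -336, -5, 90) -> [-0.27 -0.2  12.06] 0.0 rows 3
```

{"name": "step_arm", "arguments": {
  "plan": "0 0 4 0 0;0 0 8 0 0;0 0 10.5 0 0;0 0 11.2 0 0;0 0 11.6 0 0;0 0 11.6 0 0;0 0 11.6 0 0"
}}

```text
time_s: 31.55
eef_pos: [569.0, -333.2, 3.5]
ee_rot: [0.001, -0.001, 1.0, -0.001]
force: [0.2, -0.2, 0.2]
grip_width: 0.245
```

{"name": "step_arm", "arguments": {
  "plan": "0 0 0.2 0 0;0 0 0.2 0 0;0 0 0.3 0 0;0 0 0.3 0 0"
}}

```text
time_s: 31.95
eef_pos: [568.3, -332.9, -1.1]
ee_rot: [-0.0, -0.001, 1.0, 0.0]
force: [0.0, -0.3, -0.9]
grip_width: 0.246
```

{"name": "step_arm", "arguments": {
  "plan": "0 0 0.2 0 0;0 0 0.2 0 0;0 0 0.3 0 0;0 0 0.3 0 0"
}}

```text
time_s: 32.35
eef_pos: [568.3, -332.9, -4.2]
ee_rot: [-0.0, -0.001, 1.0, 0.0]
force: [0.1, -0.1, -0.5]
grip_width: 0.247
```

{"name": "step_arm", "arguments": {
  "plan": "0 0 0.1 0 0;0 0 0.1 0 0"
}}

```text
time_s: 32.55
eef_pos: [568.3, -332.9, -5.2]
ee_rot: [-0.0, -0.001, 1.0, 0.0]
force: [-0.6, 0.3, -0.7]
grip_width: 0.249
```

{"name": "step_arm", "arguments": {
  "plan": "0 0 0.1 0 0;0 0 0.1 0 0"
}}

```text
time_s: 32.75
eef_pos: [568.4, -333.0, -5.3]
ee_rot: [0.0, -0.001, 1.0, -0.0]
force: [-1.4, 1.2, 4.7]
grip_width: 0.247
```

Contact. Release, rise, and move aside for the final check.

{"name": "step_arm", "arguments": {
  "plan": "0 0 0 0 35;0 0 0 0 50;0 0 0 0 60;0 0 0 0 60;0 0 -2 0 60;0 0 -6 0 60;0 0 -10 0 80;0 0 -15 0 100;0 0 -18 0 100;0 0 -18 0 100"
}}

```text
time_s: 33.75
eef_pos: [569.8, -334.1, 179.3]
ee_rot: [0.003, -0.001, 1.0, -0.003]
force: [0.3, 0.1, 0.0]
grip_width: 0.997
```

{"name": "step_arm", "arguments": {
  "plan": "10 15 0 0 100;20 30 0 0 100;20 30 0 0 100;20 30 0 0 100;20 30 0 0 100;20 30 0 0 100;20 30 0 0 100;20 30 0 0 100"
}}

```text
time_s: 34.55
eef_pos: [365.1, -30.2, 173.4]
ee_rot: [-0.001, -0.002, 1.0, 0.0]
force: [-0.0, 0.8, 0.4]
grip_width: 0.998
```

```bash
python3 - <<'E'
from h import *
go()
i=cams.camera_info('top'); im,d=cams.capture('top'); W=cloud(i,d); save('top9',cv2.resize(im[60:400,60:560],None,fx=1.6,fy=1.6))
X,Y,Z=W[...,0],W[...,1],W[...,2]
def q(n,cx,cy,r,lo,hi):
    m=(np.hypot(X-cx,Y-cy)<r)&(Z>lo)&(Z<hi)&(d>0); p=W[m]
    print(n,len(p),*[np.round(v,1) for v in cv2.minAreaRect(p[:,:2].astype(np.float32))],'z',np.median(p[:,2]).round(1))
q('tall',570,300,45,78,95);q('low',494,-334,38,44,60);q('stamp',569,-333,30,58,75);q('rib',437,302,52,11,17.5);q('head',457,380,52,23,35);q('handle',550,380,60,17.5,24)
q('jar',550,-142,45,60,80)
for n in ('loop_tool','scraper','jar'):
    for r in spotter.regions_of('top',n)[:1]: print(n,np.median(W[r['pixels']&(d>0)],0).round())
E
```

```text
t 34.55 p [365.1 -30.2 173.4] jaw 90.3 q [-0.41 -0.02  1.95  0.    1.21 -1.98] F [-0.   0.8  0.4] g 0.998
tall 200 [569.4 297.6] [49.9 51.8] 1.3 z 85.1
low 217 [ 496. -335.] [58.5 59.8] 28.0 z 50.0
stamp 92 [ 567.8 -333.6] [19.9 20.8] 5.8 z 65.3
rib 625 [437.1 286.3] [72.  82.8] 85.9 z 14.8
head 994 [460.4 377.6] [48.8 90.2] 89.3 z 27.7
handle 427 [545.8 399.4] [112.1  77. ] 8.4 z 21.2
jar 375 [ 550.2 -142.7] [43.1 44. ] 22.6 z 67.8
loop_tool [698. -75.  13.]
scraper [480.   0.   8.]
jar [ 546. -139.   67.]
```

View pics/top9.png

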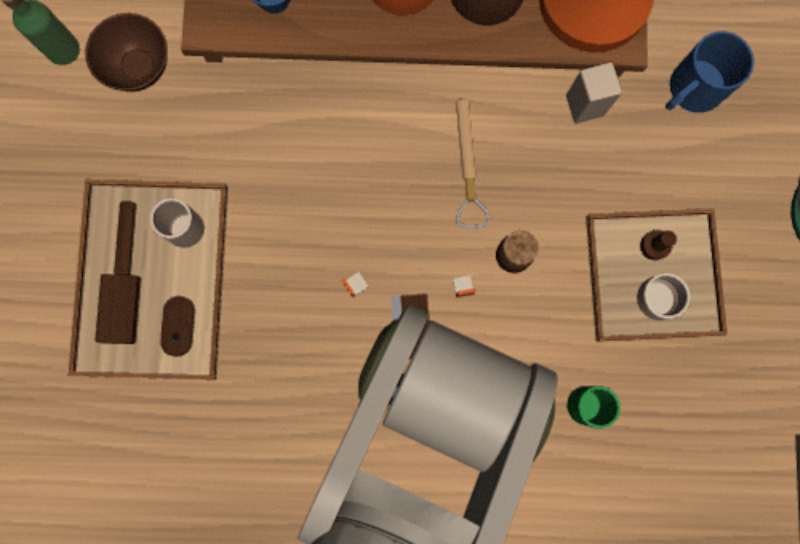

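```bash
python3 -c "
from h import *
print(workorder.finish_job())"
```

```text
the job is handed in; nothing more can be done
None
```

Both kits are made up and handed in at about 34.6 s of the 134 s allowed. The beater, oval rib and tall cup are in the large tray. The low cup and stamp are in the small tray.

**One missed grasp:** the first close on the beater went shut in the air above its head without touching it. The wrist camera showed the real fingertips about 39 mm short of the reported TCP. I went lower by that much for every grasp afterwards.

**Last checks:** the final top picture shows all five things on the tray floors, separate and clear of the rims. Their measured top heights are within about 1 mm of what resting on the floor gives:

| Thing | Measured top (mm) | Expected (mm) |
|---|---|---|
| Beater head | 27.7 | 28 |
| Oval rib | 14.8 | 15 |
| Tall cup | 85.1 | 86 |
| Low cup | 50.0 | 51 |
| Stamp | 65.3 | 66 |

- **Level:** plane fits to the rims of the two placed cups gave about 0.007 rad (tall) and 0.012 rad (low). The beater read about 0.016 rad while carried. I did not fit a tilt for the stamp.
- **Unwanted things:** the loop tool and jar read where they started, within a few mm. The arm half hid the scraper in the last picture, so its reading of about 30 mm off its first position is unreliable. The visible end looks unmoved, and I did not touch it.
- **Flawed readings:** the final outlines of the rib and the beater handle picked up tray-rim points, so I judged where they lie from the picture.

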